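# Stack two cups in the strapping stand and hold its tensioner back

### The arm

A 6-joint arm with a two-finger parallel gripper is mounted at the origin on the work surface; the furniture and walls round the work are solid. World frame = base frame: x ahead of the robot, y to its left, z up, the work surface at z = 0. Lengths are in m, angles in rad, forces in N, time in s.
With the tool pointing down it reaches from about 0.3 to 0.875 m from the base axis. Payload 6.4 kg.
Tool frame: the origin (TCP) lies between the finger pads; the fingertips stand 22 mm ahead of it and the grasp point (between the pads) lies 3 mm ahead of it; z points along the fingers, y is the line along which they close (so a half turn about z gives the same grasp; the last joint's range is limited). The gripper opens to 85 mm and grips with 20 to 120 N. Pads are 22 mm wide; open, the fingers measure 114 mm over their backs; the gripper's body (76 mm by 85 mm) begins 54 mm behind the grasp point. The pads swing forward as they close: fully open they stand 13 mm farther back than shut.
Start: joints at [0.985, 0.181, 1.607, -0, 1.354, -0.206], TCP at [0.213, 0.534, 0.253] pointing down, gripper open.
Joint ranges: [-2.99, 2.99], [-0.89, 2.07], [0.3, 2.58], [-1.14, 4.28], [0, 2.63], [-3.12, 3.12]. Speed limits (rad/s): [2.57, 2.57, 3.01, 3.14, 3.14, 3.14].

### API

Orientations are given as a unit quaternion [w, x, y, z].
In Python, from bench import ctrl, imaging, workorder gives the robot as it stands.
- The arm moves only by the shell command python3 -m pendant 'ROWS' [OPENING]. ROWS is JSON, a list of rows, each a list of 4 numbers: the shift along the tool's x, y, z in cm, then the turn about the tool's z in degrees. In form: [[dx, dy, dz, roll], ...]. A call has 1 to 12 rows; each row is the pose to reach, as a shift and turn from the pose commanded when the call began, along the tool's axes at that moment; what a row does not reach only later rows make up. A row lasts 1/12 s, in which the tool goes at most 41.7 mm and 7.16 degrees, less where a joint would pass 70% of its speed; a pose out of reach is approached as far as the arm can. A call with a gripper value outside its range is refused whole. OPENING is the opening, from 0 (shut) to 1 (fully open), set as the call begins (- or left out, the last holds). The fingers move at their own pace and stop on an object; the grip force is fixed at half the most. Time passes only in rows, so rows that repeat a pose let the fingers close. It gives the time, the measured TCP pose, the force, the opening and the grip force at its end, in the units of the state.
- ctrl.get_obs(): the state, without advancing time (a new reading comes with each control period).
- imaging.camera(name): name is "side" or "top"; returns the picture (384x512x3 uint8, red, green, blue); there is no depth.
- imaging.camera_info(name): a dict with "K" (3x3 intrinsics, pixels), "T" (4x4, takes a point from camera to world coordinates). Camera axes: x right, y up, looking along -z (the intrinsics and any distortion apply to the point x, -y, -z); pixel columns grow to the right and rows downward; lengths in m; the calibration is good to about 2 mm. A picture is of the moment at which its call begins. camera_info takes no time and is no camera call.
- workorder.hand_in(): hands the job in; it is judged then, once.
The state is a dict: "time_s": time; "q": joint angles; "dq": joint speeds; "joint_efforts": joint torques, N m; "eef_pos": TCP position; "eef_rot": TCP orientation; "wrist_force": force on the tool from outside, world axes, zero at the start; "torque": the same for the moment, N m; "opening": opening from 0.0 (shut) to 1.0 (fully open); "grasp_force": force on a finger pad.
Only numpy, scipy, OpenCV 4.12 (cv2) and the standard library are available. Lean on these libraries where they do the work, as an engineer would, in place of code of your own. Each camera call takes 0.05 s, during which the arm holds its last target. There are 200 camera calls.

### The job

Get the blue strapping stand ready for a strap: lower the loose blue cup into its twin that stands in the stand's seat, so that it is fully nested and straight, without dropping it, and let go of it. Then push the idler roller of the sprung red tensioner arm back, away from the front of the stand, past the ratchet click and clearly farther than where the pawl would catch it, and finish while still holding it there with the gripper's fingers, with the spring bearing on them and the arm off the pawl. Leave the other things on the bench where they stand.

Things in the scene. Friction and masses are not known exactly. Their poses are not given: they have to be found in the camera images.
- stand: The strapping stand, fixed to the bench: blue plate 170 x 200 x 12 mm, sides parallel to its axes. Origin on the bench at z 0. Its x axis points from its front edge (robot side) to its back, y to the left, z up. Seat ring at (0, 85), arm pivot at (0, -30), a 42 mm high steel strap pin at (68, 85), 52 mm high pawl housing at (62, -30) mm in this frame.
- seat (a point): Centre of the seat, on the top of the blue plate (12 mm above the bench). An aluminium ring round it, 55 mm outside, 42 mm inside, 8 mm high, keeps the lower cup's foot.
- lower_cup_mid (a point): Centre (half-way up, 36 mm above the foot) of the blue cup that stands upright in the seat, loose. The two cups are alike: 72 mm high, 120 g nominal, wall 3 mm; foot 34 mm wide, widening to 49 mm at 42 mm height, then a shoulder out to a straight collar 60 mm wide from 46 mm up to the rim at 72 mm.
- upper_cup_mid (a point): Centre (half-way up, 36 mm above the foot) of the loose blue cup that stands upright on the bench, to the right among pots. Its straight collar, 60 mm wide, lies 10 to 36 mm above this point: grip there. Nested, its shoulder rests on the lower cup's rim and this point is 28 mm above lower_cup_mid; only the collar then shows above the lower rim.
- idler (a point): Point on the axis of the black idler roller, half-way up it; moves with the arm. The roller is 22 mm in diameter, upright, free from 16 mm below to 26 mm above this point (its top is 98 mm above the bench), and stands on the end of the red arm (bar 22 mm wide, its top 46 mm above the bench), 110 mm from the pivot.
- pivot (a point): Centre of the arm's hub (50 mm disc) on its vertical pivot axis, 42 mm above the bench.
- tensioner (a joint): Angle of the sprung arm (rad): 0 at rest, where the bar points 1.93 rad clockwise from the stand's x axis (to the stand's right and a little to the front); grows as the roller is pushed to the stand's back (+x), anticlockwise from above. Spring needs 4 N at the roller at rest, 7 to 8 N from the click onward. The pawl clicks at about 0.50; let go, the arm springs back and is caught at about 0.51. Needed: over 0.58; hard stop 0.72.
- pawl (a joint): Slide of the brass pawl (m): 0 with its nose forward, about 0.005 when the arm's tooth lifts it, back to 0 with the click.
- stone_mid (a point): Centre of the bystanding round grey-brown stone pot, 64 mm wide and 59 mm high, among which the loose cup stands.
- orange_mid (a point): Centre of the bystanding orange glaze pot with a white lid, 53 mm wide and 61 mm high.
Things that resemble listed ones, but are neither listed nor needed, are in the scene too. Leave any pink look-alike of the part that bears upper_cup_mid alone.

How it is judged:
On the way, in this order (a step that is already met when the one before it is completed fails the run):
1. the loose cup is nested straight in the cup in the seat, and let go (horizontal distance between upper_cup_mid and lower_cup_mid below 0.006 m and z of upper_cup_mid in the frame of lower_cup_mid between 0.023 and 0.033 m and angle between each of upper_cup_mid, lower_cup_mid's own z axis and vertical below 0.1 rad and horizontal distance between lower_cup_mid and seat below 0.008 m and z of lower_cup_mid in the frame of seat below 0.04 m and contact force between the fingers and upper_cup below 0.1 N and linear speed of upper_cup below 0.02 m/s), for 0.3 s.
2. the tensioner arm is pushed past its click, beyond 0.58 rad, with the pawl dropped (value of joint tensioner above 0.58 rad and value of joint pawl below 0.002 m), for 0.2 s.
At the end, for the whole second after the job is handed in: Fingers hold the tensioner beyond 0.58 rad with over 2 N, pawl forward; upper cup nested in the lower, at rest and off the fingers, axes within 6 mm, 23 to 33 mm above it, both within 0.1 rad of upright; lower cup in its seat (8 mm, not lifted over 4 mm) (all of step 1 and all of step 2 and contact force between the fingers and tensioner above 2 N); the arm keeps its last pose, push and grip.
It fails at once if a bystanding pot is moved more than 3 cm or tipped (distance of any of stone_mid, orange_mid from where it was at the start of the episode above 0.03 m or angle between any of stone_mid, orange_mid's own z axis and vertical above 0.5 rad).
It fails at once if the loose cup is dropped (falls free at over 0.7 m/s) (linear speed of upper_cup above 0.7 m/s and contact force between the fingers and upper_cup below 0.01 N).
It also fails if it takes over 58 s, if anything falls off the work surface, if the arm or the gripper's body presses on something with over 40 N, if the wrist force passes 120 N, or if a joint passes its speed limit or range.

## Working session

There is one attempt and no reset: what is moved stays moved. The work goes in short steps, Python scripts to look and compute and a shell command to move; the robot and the scene stay as the last step left them, time stands still between calls to the robot, and variables do not carry over. Pictures are saved under pics/ and viewed, at most 10 in all, crops included, and the job is handed in when it is done.

```bash
ls; mkdir -p pics; cat > h.py <<'E'
import numpy as np, cv2
from bench import ctrl, imaging, workorder
def snap(n,f=None):
    im=imaging.camera(n)
    if f: cv2.imwrite('pics/'+f,im[:,:,::-1])
    return im
def ray(n,u,v):
    c=imaging.camera_info(n);K=np.array(c['K']);T=np.array(c['T'])
    d=np.linalg.solve(K,[u,v,1.]);d=np.array([d[0],-d[1],-d[2]])
    return T[:3,3],T[:3,:3]@d
def plane(n,u,v,z):
    o,d=ray(n,u,v);return o+d*(z-o[2])/d[2]
def proj(n,p):
    c=imaging.camera_info(n);K=np.array(c['K']);T=np.array(c['T'])
    q=T[:3,:3].T@(np.array(p)-T[:3,3]);q=np.array([q[0],-q[1],-q[2]]);r=K@q;return r[:2]/r[2]
E
python3 - <<'E'
from h import *
for n in('top','side'):
    c=imaging.camera_info(n);print({k:np.round(v,3).tolist() if not isinstance(v,str) else v for k,v in c.items()});snap(n,n+'0.png')
print(ctrl.get_obs())
E
```

```text
pics
{'K': [[498.823, 0.0, 253.961], [0.0, 498.823, 197.144], [0.0, 0.0, 1.0]], 'T': [[0.019, 0.982, -0.188, 0.277], [-1.0, 0.021, 0.005, -0.116], [0.009, 0.187, 0.982, 1.132], [0.0, 0.0, 0.0, 1.0]]}
{'K': [[363.049, 0.0, 258.234], [0.0, 363.049, 196.617], [0.0, 0.0, 1.0]], 'T': [[0.902, 0.214, -0.374, 0.142], [-0.431, 0.45, -0.782, -0.822], [0.0, 0.867, 0.498, 0.509], [0.0, 0.0, 0.0, 1.0]]}
{'time_s': 0.1, 'q': array([ 9.84746814e-01,  1.81490154e-01,  1.60788438e+00, -3.24709734e-06,
        1.35381071e+00, -2.06305114e-01]), 'dq': array([ 0.00103015, -0.00066468, -0.00416465, -0.00141173,  0.00129455,
        0.00087651]), 'joint_efforts': array([ 4.54264446e-04, -4.45875728e+01, -3.52237380e+01, -2.79568503e-04,
        4.16694354e-03,  1.29548306e-05]), 'eef_pos': array([0.21287275, 0.53365398, 0.25247248]), 'eef_rot': array([-3.05822141e-04,  1.88732988e-01,  9.82028118e-01, -7.35224736e-04]), 'wrist_force': array([0.23326389, 0.45440876, 0.52769327]), 'torque': array([ 0.00395283, -0.04997561,  0.01446793]), 'grasp_force': 0.0, 'opening': 0.9996887343590902}
```

View pics/top0.png

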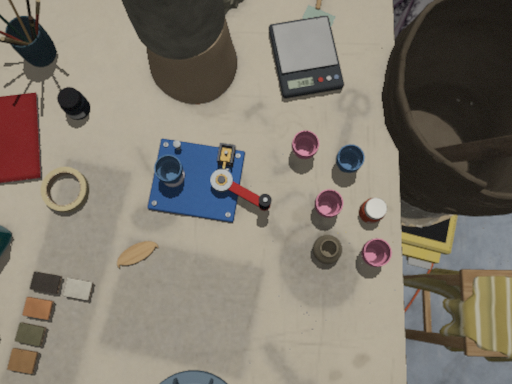

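View pics/side0.png

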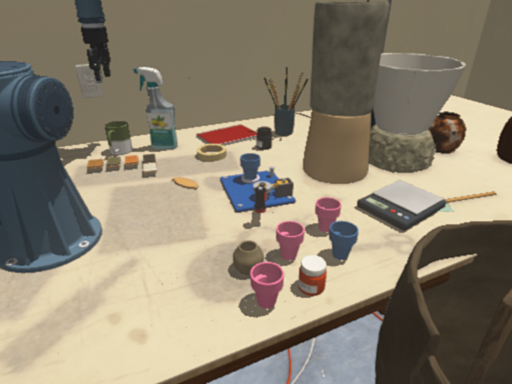

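Top view, candidates: the blue cup in the seat is at (169,169) and the loose blue cup at (350,158). The pink look-alikes are at (305,145), (328,204) and (376,253). Orange pot is at (373,210), stone pot at (327,249), roller at (265,201). By the description I choose the blue cup at (350,158), and I'll check it in a crop.

```bash
python3 - <<'E'
from h import *
im=cv2.imread('pics/top0.png');sd=cv2.imread('pics/side0.png')
def blobs(im,lo,hi,a=40):
    m=cv2.inRange(cv2.cvtColor(im,cv2.COLOR_BGR2HSV),lo,hi)
    n,l,s,c=cv2.connectedComponentsWithStats(m)
    return m,l,[(i,s[i].tolist(),c[i].round(1).tolist()) for i in range(1,n) if s[i][4]>a]
m,l,b=blobs(im,(95,90,30),(125,255,255))
for x in b: print('top',x)
m2,l2,b2=blobs(sd,(95,90,30),(125,255,255))
for x in b2: print('side',x)
for nm,(u,v),z in [('loose',(350,158),.072),('low',(169,169),.084),('idler',(265,201),.098),('pinkA',(305,145),.072),('pinkB',(328,204),.072),('orange',(373,210),.061),('stone',(327,249),.059),('pivot',(222,180),.05)]:
    print(nm,plane('top',u,v,z).round(4))
# plate
for i,s,c in b:
    if s[4]>2000:
        pts=np.argwhere(l==i)[:,::-1].astype(np.float32)
        W=np.array([plane('top',u,v,.012)[:2] for u,v in pts],np.float32)
        print('plate',cv2.minAreaRect(W*1000))
    elif 280<c[0]<400:
        cn=max(cv2.findContours((l==i).astype('uint8'),0,1)[0],key=len);print(cv2.minEnclosingCircle(cn))
A=cv2.resize(im[120:280,140:400],None,fx=3,fy=3,interpolation=2)
cv2.imwrite('pics/crop1.png',A)
E
```

```text
top (65, [148, 139, 90, 83, 4739], [189.7, 182.6])
top (66, [337, 145, 27, 27, 564], [349.8, 158.1])
top (67, [226, 150, 19, 34, 291], [236.7, 166.9])
side (6, [256, 171, 22, 12, 143], [266.4, 176.7])
side (7, [221, 175, 35, 36, 736], [239.2, 192.9])
side (8, [265, 189, 30, 18, 224], [277.2, 199.8])
side (9, [331, 223, 27, 16, 109], [342.5, 232.9])
loose [ 0.5719 -0.3311  0.072 ]
low [0.5355 0.0631 0.084 ]
idler [ 0.4671 -0.1448  0.098 ]
pinkA [ 0.5995 -0.232   0.072 ]
pinkB [ 0.4681 -0.2817  0.072 ]
orange [ 0.4589 -0.3815  0.061 ]
stone [ 0.3721 -0.2808  0.059 ]
pivot [ 0.5213 -0.0499  0.05  ]Traceback (most recent call last):
  File "<stdin>", line 17, in <module>
  File "h.py", line 12, in plane
    o,d=ray(n,u,v);return o+d*(z-o[2])/d[2]
        ~~~^^^^^^^
  File "h.py", line 8, in ray
    c=imaging.camera_info(n);K=np.array(c['K']);T=np.array(c['T'])
ValueError: time passes only in moves, steps and waits
```

```bash
sed -i 's/^from bench.*/&\nfrom functools import lru_cache\nimaging_info=lru_cache(imaging.camera_info)/; s/c=imaging.camera_info(n)/c=imaging_info(n)/' h.py
python3 - <<'E'
from h import *
im=cv2.imread('pics/top0.png')
hsv=cv2.cvtColor(im,cv2.COLOR_BGR2HSV)
m=cv2.inRange(hsv,(95,90,30),(125,255,255))
k=m.copy();k[:, :140]=0;k[:,260:]=0;k[:130]=0;k[230:]=0
cs=max(cv2.findContours(k,0,1)[0],key=cv2.contourArea)
W=np.array([plane('top',u,v,.012)[:2]*1000 for u,v in cs[:,0].astype(float)],np.float32)
print('plate',cv2.minAreaRect(W)); R=cv2.boxPoints(cv2.minAreaRect(W));print(R.round(0).tolist())
c=sorted([(plane('top',a,b,.012)*1000).round(0)[:2].tolist() for a,b in [(165,145),(235,155),(154,207),(227,214)]]);print('screws',c)
g=m[140:176,330:370];print('loose circ',cv2.minEnclosingCircle(max(cv2.findContours(g,0,1)[0],key=len)))
A=cv2.resize(im[120:280,140:400],None,fx=3,fy=3,interpolation=2)
cv2.imwrite('pics/crop1.png',A)
E
```

```text
plate ((530.015380859375, 12.095344543457031), (199.23684692382812, 167.94390869140625), 82.13716125488281)
[[433.0, -75.0], [600.0, -98.0], [627.0, 99.0], [460.0, 122.0]]
screws [[451.0, -61.0], [464.0, 105.0], [590.0, -76.0], [611.0, 88.0]]
loose circ ((19.782608032226562, 18.45652198791504), 13.92205810546875)
```

View pics/crop1.png

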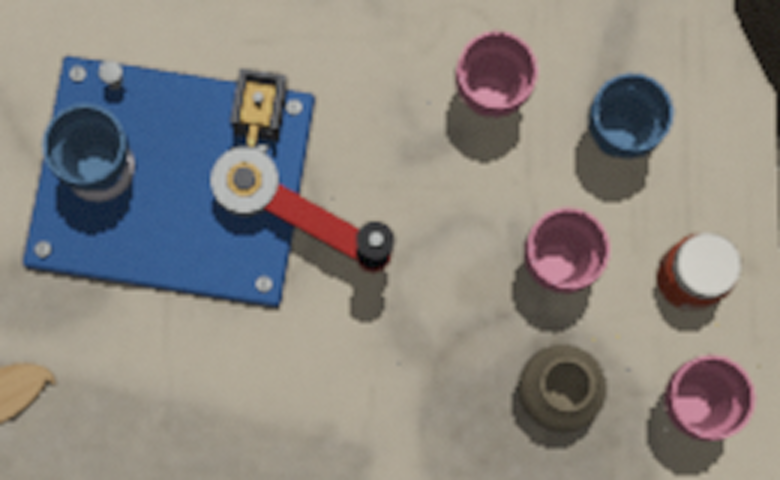

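The crop confirms it: the loose blue cup's rim centre is at crop (631,114), which is top (350,158), clear of the pinks and the orange pot. Lower cup, pivot and roller positions also agree with the stand geometry: seat–pivot is 114 mm against 115, and the roller is predicted within 3 mm.

```bash
cat >> h.py <<'E'
from scipy.spatial.transform import Rotation as Ro
def go(p,yang=None):
    "world target -> tool shift cm, roll deg"
    o=ctrl.get_obs();w,x,y,z=o['eef_rot'];R=Ro.from_quat([x,y,z,w]).as_matrix()
    ya=np.degrees(np.arctan2(R[1,1],R[0,1]));t=o['eef_pos']
    print('t',round(o['time_s'],2),'tcp',t.round(4),'yang',ya.round(1),'op',round(o['opening'],3),'F',o['wrist_force'].round(1),'shift',(R.T@(np.array(p)-t)*100).round(2),'roll',None if yang is None else round(ya-yang,1),'q',o['q'].round(2))
E
python3 -m pendant '[[-65.4,-67,4,48],[-65.4,-67,4,48],[-65.4,-67,4,48],[-65.4,-67,4,48],[-65.4,-67,4,48],[-65.4,-67,4,48],[-65.4,-67,4,48],[-65.4,-67,4,48],[-65.4,-67,4,48],[-65.4,-67,4,48],[-65.4,-67,4,48],[-65.4,-67,4,48]]' 1
python3 -c "
from h import *
go([.572,-.331,.2],20)"
```

```text
time_s: 1.1
eef_pos: [0.4048, 0.0707, 0.2319]
eef_rot: [0.0, 0.572, 0.82, 0.0]
wrist_force: [0.2, 1.5, -0.5]
opening: 0.999
grasp_force: 0.0
t 1.1 tcp [0.4048 0.0707 0.2319] yang 20.2 op 0.999 F [ 0.2  1.5 -0.5] shift [-43.47   1.79   3.19] roll 0.2 q [-0.12 -0.19  2.02  0.    1.31 -0.47]
```

```bash
python3 -m pendant '[[0,0,0,0]]'; python3 -c "
from h import *
go([.572,-.331,.19],20)"
```

```text
time_s: 1.18
eef_pos: [0.4069, 0.0664, 0.232]
eef_rot: [0.001, 0.575, 0.818, -0.001]
wrist_force: [-0.2, 0.4, -0.3]
opening: 1.002
grasp_force: 0.0
t 1.18 tcp [0.4069 0.0664 0.232 ] yang 19.8 op 1.002 F [-0.2  0.4 -0.3] shift [-42.97   2.08   4.33] roll -0.2 q [-0.13 -0.18  2.02 -0.    1.31 -0.47]
```

```bash
python3 -m pendant '[[-43,2.1,4.2,0],[-43,2.1,4.2,0],[-43,2.1,4.2,0],[-43,2.1,4.2,0],[-43,2.1,4.2,0],[-43,2.1,4.2,0],[-43,2.1,4.2,0],[-43,2.1,4.2,0],[-43,2.1,4.2,0],[-43,2.1,4.2,0],[-43,2.1,4.2,0],[-43,2.1,4.2,0]]'
python3 - <<'E'
from h import *
go([.572,-.331,.068],20)
im=snap('side','side1.png');A=im[150:330,210:400];cv2.imwrite('pics/crop2.png',cv2.resize(A,None,fx=3,fy=3)[:,:,::-1])
print('loose rim/foot expected side px',proj('side',[.572,-.331,.072]),proj('side',[.572,-.331,0]))
E
```

```text
time_s: 2.18
eef_pos: [0.5733, -0.327, 0.1883]
eef_rot: [-0.0, 0.573, 0.819, -0.0]
wrist_force: [-0.3, 0.8, 0.1]
opening: 1.001
grasp_force: 0.0
t 2.18 tcp [ 0.5733 -0.327   0.1883] yang 20.0 op 1.001 F [-0.3  0.8  0.1] shift [-0.33 -0.25 12.03] roll 0.0 q [-0.7   0.42  1.43 -0.    1.28 -1.05]
loose rim/foot expected side px [342.13058486 227.97110894] [338.34959525 254.93680864]
```

View pics/crop2.png

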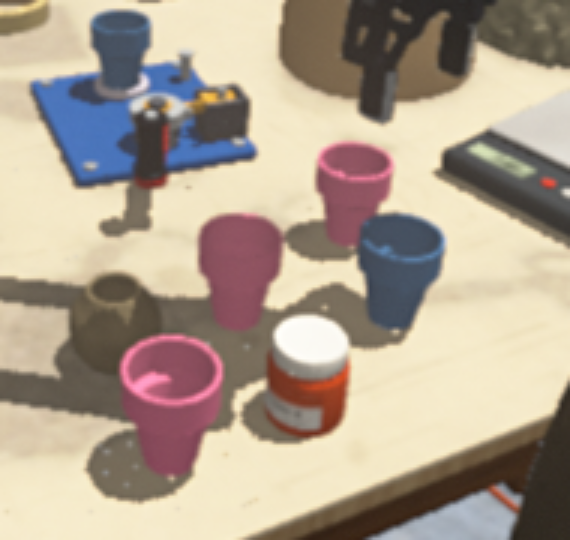

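Crop: loose cup rim centre is about (402,238), i.e. side (344,229) against a predicted (342,228). That agrees within 3 mm. The open gripper hangs above it and the way down is free.

```bash
python3 -m pendant '[[-0.4,-0.2,4,0],[-0.4,-0.2,7,0],[-0.4,-0.2,9,0],[-0.4,-0.2,11,0],[-0.4,-0.2,12,0],[-0.4,-0.2,12,0],[-0.4,-0.2,12,0],[-0.4,-0.2,12,0]]'; python3 -c "
from h import *
go([.5725,-.3315,.068],20)"
```

```text
time_s: 2.9
eef_pos: [0.5736, -0.3281, 0.0717]
eef_rot: [0.001, 0.572, 0.82, -0.0]
wrist_force: [-0.1, -0.8, 0.9]
opening: 1.002
grasp_force: 0.0
t 2.9 tcp [ 0.5736 -0.3281  0.0717] yang 20.3 op 1.002 F [-0.1 -0.8  0.9] shift [-0.28 -0.22  0.38] roll 0.3 q [-0.7   0.56  1.49  0.    1.08 -1.05]
```

```bash
python3 -m pendant '[[-0.3,-0.2,0.3,0],[-0.3,-0.2,0.3,0],[-0.3,-0.2,0.3,0]]'; python3 -m pendant '[[0,0,0,0],[0,0,0,0],[0,0,0,0],[0,0,0,0],[0,0,0,0],[0,0,0,0],[0,0,0,0],[0,0,0,0]]' 0; python3 -c "
from h import *
go([.5355,.0631,.2],20)"
```

```text
time_s: 3.15
eef_pos: [0.5721, -0.332, 0.0678]
eef_rot: [0.001, 0.572, 0.82, -0.0]
wrist_force: [-0.3, -0.7, -0.0]
opening: 1.003
grasp_force: 0.0
time_s: 3.82
eef_pos: [0.5724, -0.3319, 0.068]
eef_rot: [0.001, 0.572, 0.82, -0.0]
wrist_force: [0.0, 0.1, 6.0]
opening: 0.692
grasp_force: 64.3
t 3.82 tcp [ 0.5724 -0.3319  0.068 ] yang 20.2 op 0.692 F [0.  0.1 6. ] shift [ 38.32  10.21 -13.25] roll 0.2 q [-0.7   0.57  1.49 -0.    1.08 -1.06]
```

```bash
python3 -m pendant '[[0,0,-0.5,0],[0,0,-1.5,0],[0,0,-3,0],[0,0,-5,0],[0,0,-7.5,0],[0,0,-10,0],[0,0,-11.5,0],[0,0,-12.5,0],[0,0,-13,0],[0,0,-13,0]]'; python3 -m pendant '[[1,0.3,0,0],[3,0.8,0,0],[6,1.6,0,0],[9,2.4,0,0],[12,3.2,0,0],[15,4,0,0],[18,4.8,0,0],[21,5.6,0,0],[24,6.4,0,0],[27,7.2,0,0],[30,8,0,0],[32,8.5,0,0]]'; python3 -m pendant '[[2,0.5,0,0],[4,1,0,0],[5,1.3,0,0],[5.5,1.5,0,0],[5.5,1.5,0,0],[5.5,1.5,0,0],[5.5,1.5,0,0]]'
python3 - <<'E'
from h import *
go([.5355,.0631,.15],20)
a=snap('side');b=snap('top')
cv2.imwrite('pics/crop3.png',cv2.resize(np.hstack([a[90:250,180:340],b[100:260,90:250]]),None,fx=2.4,fy=2.4,interpolation=2)[:,:,::-1])
cv2.imwrite('pics/side3.png',a[:,:,::-1]);cv2.imwrite('pics/top3.png',b[:,:,::-1])
E
```

```text
time_s: 4.65
eef_pos: [0.5722, -0.3318, 0.1986]
eef_rot: [0.001, 0.572, 0.82, -0.0]
wrist_force: [0.0, 0.3, -1.2]
opening: 0.686
grasp_force: 64.4
time_s: 5.65
eef_pos: [0.5388, 0.0017, 0.1951]
eef_rot: [-0.002, 0.571, 0.821, -0.0]
wrist_force: [0.6, -0.2, -1.4]
opening: 0.688
grasp_force: 64.4
time_s: 6.23
eef_pos: [0.536, 0.0541, 0.1967]
eef_rot: [-0.0, 0.572, 0.82, -0.0]
wrist_force: [0.2, 0.6, -0.9]
opening: 0.688
grasp_force: 64.4
t 6.23 tcp [0.536  0.0541 0.1967] yang 20.2 op 0.688 F [ 0.2  0.6 -0.9] shift [0.86 0.27 4.67] roll 0.2 q [-0.12  0.16  1.75 -0.    1.23 -0.47]
```

View pics/crop3.png

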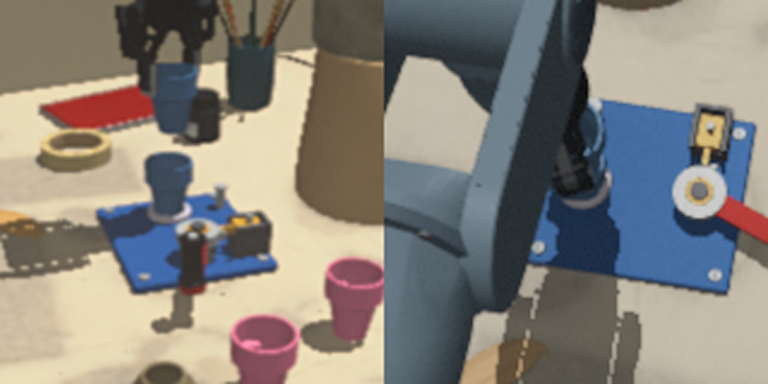

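Crop: the cup hangs upright in the fingers at left crop (175,97), above the lower cup at (168,180) in its seat. I'll check lateral alignment by mask before lowering.

```bash
python3 - <<'E'
from h import *
a=cv2.imread('pics/side3.png');m=cv2.inRange(cv2.cvtColor(a,cv2.COLOR_BGR2HSV),(95,90,30),(125,255,255))
for r in list(range(115,146,3))+list(range(152,182,3)):
    c=np.flatnonzero(m[r,225:275])+225
    if len(c): print(r,c.min(),c.max(),(c.min()+c.max())/2)
print('low rim/mid/foot',[proj('side',[.5355,.0631,z]).round(1).tolist() for z in(.084,.048,.012)])
print('up rim/mid/foot',[proj('side',[.536,.0541,z+.1287]).round(1).tolist() for z in(.072,.036,.0)])
E
```

```text
118 246 261 253.5
121 249 260 254.5
124 247 260 253.5
127 253 260 256.5
130 246 259 252.5
142 247 247 247.0
155 246 252 249.0
158 257 258 257.5
161 254 258 256.0
164 257 258 257.5
173 256 269 262.5
176 229 274 251.5
179 225 274 249.5
low rim/mid/foot [[249.1, 157.3], [249.3, 168.6], [249.4, 179.4]]
up rim/mid/foot [[250.1, 118.9], [250.3, 131.6], [250.4, 143.8]]
```

```bash
python3 - <<'E'
from h import *
a=cv2.imread('pics/side3.png').astype(int);d=a[:,:,0]-a[:,:,2]
for r in list(range(114,146,3))+list(range(154,182,2)):
    c=np.flatnonzero(d[r,236:270]>25)+236
    if len(c): print(r,c.min(),c.max(),(c.min()+c.max())/2,len(c))
E
```

```text
117 247 260 253.5 14
120 246 261 253.5 16
123 246 260 253.0 15
126 247 260 253.5 14
129 246 260 253.0 15
132 245 256 250.5 3
135 246 257 251.5 8
138 246 253 249.5 5
141 251 253 252.0 2
144 249 254 251.5 6
154 246 254 250.0 9
156 243 258 250.5 16
158 244 259 251.5 15
160 246 258 252.0 13
162 246 258 252.0 10
164 242 258 250.0 12
166 243 257 250.0 14
168 245 255 250.0 10
170 245 245 245.0 1
172 249 268 258.5 14
174 240 269 254.5 21
176 236 267 251.5 18
178 239 269 254.0 15
180 236 269 252.5 15
```

```bash
python3 - <<'E'
from h import *
b=cv2.imread('pics/top3.png').astype(int);d=b[:,:,0]-b[:,:,2]
P=np.array([.536,.0541,.1985])
al=np.linspace(0,2*np.pi,24,endpoint=False)
print('pred centre',proj('top',P),'pred right',proj('top',P-[0,.03,0]),'top',proj('top',P+[.03,0,0]))
A=b[130:195,155:200].astype('uint8');A=cv2.resize(A,None,fx=10,fy=9,interpolation=2)
for t in al:
    q=proj('top',P+[.03*np.cos(t),.03*np.sin(t),0]);cv2.circle(A,(int((q[0]-155+.5)*10),int((q[1]-130+.5)*9)),3,(0,0,255),-1)
s=cv2.imread('pics/side3.png')[100:190,225:275];s=cv2.resize(s,None,fx=6.5,fy=6.5,interpolation=2)
h=max(A.shape[0],s.shape[0]);A,s=[cv2.copyMakeBorder(x,0,h-x.shape[0],0,0,0) for x in(A,s)]
cv2.imwrite('pics/crop4.png',np.hstack([A,s]))
E
```

```text
pred centre [164.30378498 154.49083878] pred right [179.82621341 154.81752875] top [165.12184594 139.59019757]
```

View pics/crop4.png

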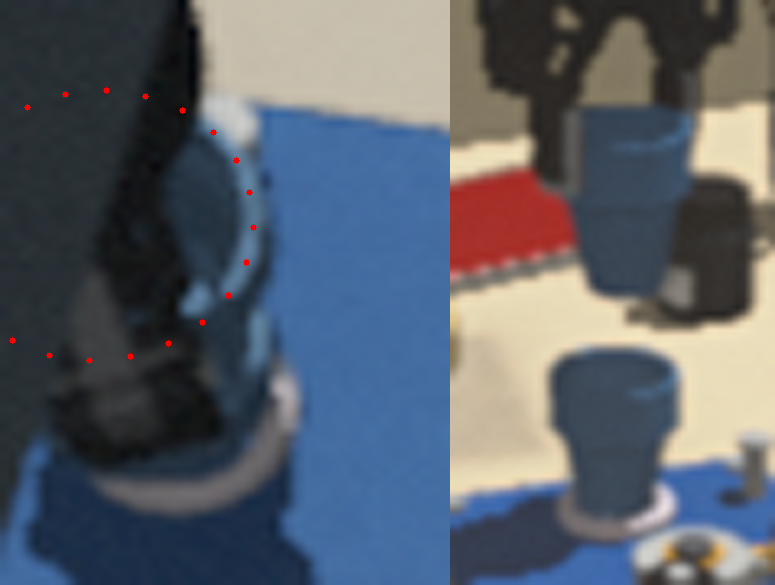

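Left: the held cup's rim lies about 1 px (2 mm) to the right of the predicted dots. Right: the upper cup axis is at side col ~252.7 and the lower at ~250.2, so about 7 mm lateral before the correction. I'll aim the TCP at (0.533, 0.065) and lower just above the rim.

```bash
python3 -m pendant '[[0.5,0,0,0],[1.1,0.1,0,0],[1.1,0.1,1,0],[1.1,0.1,2.2,0],[1.1,0.1,3.4,0],[1.1,0.1,3.9,0],[1.1,0.1,3.9,0],[1.1,0.1,3.9,0]]'
python3 - <<'E'
from h import *
go([.533,.065,.108],20)
a=snap('side');b=snap('top')
s=cv2.resize(a[105:190,220:280],None,fx=6.5,fy=6.5,interpolation=2);t=cv2.resize(b[130:195,150:205],None,fx=7,fy=8.5,interpolation=2)
h=max(t.shape[0],s.shape[0]);t,s=[cv2.copyMakeBorder(x,0,h-x.shape[0],0,0,0) for x in(t,s)]
cv2.imwrite('pics/crop5.png',np.hstack([s,t])[:,:,::-1])
E
```

```text
time_s: 7.0
eef_pos: [0.5326, 0.0656, 0.1571]
eef_rot: [-0.001, 0.572, 0.82, -0.0]
wrist_force: [0.1, 0.6, -0.4]
opening: 0.69
grasp_force: 64.4
t 7.0 tcp [0.5326 0.0656 0.1571] yang 20.2 op 0.69 F [ 0.1  0.6 -0.4] shift [-0.07  0.02  4.91] roll 0.2 q [-0.1   0.21  1.79 -0.    1.15 -0.45]
```

View pics/crop5.png

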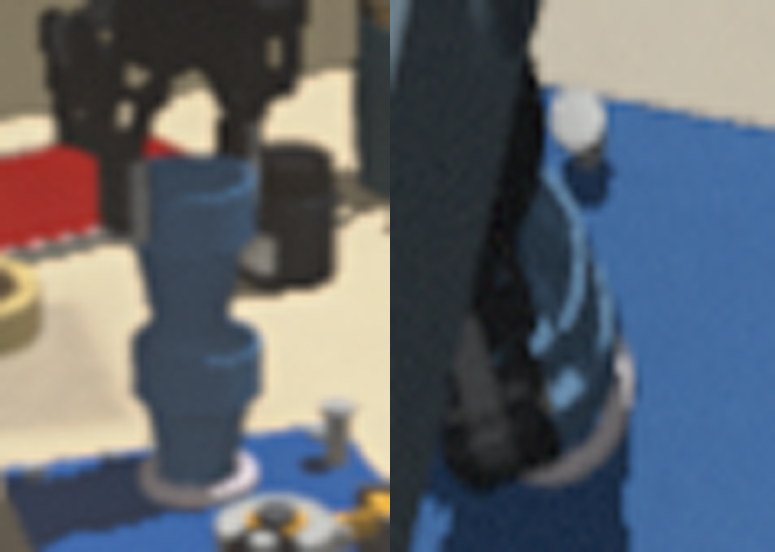

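Crop: in the side view the upper cup axis is at ~col 193 and the lower at ~198 (under 1 px real, about 2 mm). The cup is upright and just above the lower rim.

```bash
python3 -m pendant '[[0,0.1,0.5,0],[0,0.1,1,0],[0,0.1,1.5,0],[0,0.1,2,0],[0,0.1,2.4,0],[0,0.1,2.8,0],[0,0.1,3,0],[0,0.1,3,0]]';python3 -m pendant '[[0,0,0.3,0],[0,0,0.6,0],[0,0,0.9,0],[0,0,1.2,0],[0,0,1.2,0]]'; python3 -c "
from h import *
go([.5335,.065,.108],20)"
```

```text
time_s: 7.77
eef_pos: [0.5336, 0.066, 0.1272]
eef_rot: [-0.0, 0.572, 0.82, -0.0]
wrist_force: [-0.6, 0.1, -0.9]
opening: 0.69
grasp_force: 64.4
time_s: 8.18
eef_pos: [0.5336, 0.0661, 0.1152]
eef_rot: [-0.0, 0.572, 0.82, -0.0]
wrist_force: [0.4, -0.2, -0.0]
opening: 0.687
grasp_force: 64.5
t 8.18 tcp [0.5336 0.0661 0.1152] yang 20.2 op 0.687 F [ 0.4 -0.2 -0. ] shift [-0.1  -0.05  0.72] roll 0.2 q [-0.1   0.27  1.81  0.    1.07 -0.45]
```

```bash
python3 -m pendant '[[0,0,0.2,0],[0,0,0.4,0],[0,0,0.4,0]]';python3 -m pendant '[[0,0,0.1,0],[0,0,0.2,0],[0,0,0.2,0]]'; python3 -m pendant '[[0,0,0.1,0],[0,0,0.1,0],[0,0,0.1,0]]'
```

```text
time_s: 8.43
eef_pos: [0.5339, 0.066, 0.1116]
eef_rot: [-0.0, 0.572, 0.82, -0.0]
wrist_force: [0.2, -0.2, -1.6]
opening: 0.69
grasp_force: 64.4
time_s: 8.68
eef_pos: [0.534, 0.066, 0.1098]
eef_rot: [-0.0, 0.572, 0.82, -0.0]
wrist_force: [0.7, 0.4, -0.5]
opening: 0.691
grasp_force: 64.5
time_s: 8.93
eef_pos: [0.5341, 0.066, 0.109]
eef_rot: [0.0, 0.572, 0.82, 0.0]
wrist_force: [0.6, 0.4, -0.6]
opening: 0.691
grasp_force: 64.5
```

```bash
python3 -m pendant '[[0,0,0.1,0],[0,0,0.1,0],[0,0,0.1,0]]';python3 -m pendant '[[0,0,0.1,0],[0,0,0.1,0],[0,0,0.1,0]]'; python3 -m pendant '[[0,0,0.1,0],[0,0,0.1,0],[0,0,0.1,0]]'
```

```text
time_s: 9.18
eef_pos: [0.5345, 0.066, 0.1085]
eef_rot: [0.0, 0.572, 0.82, 0.0]
wrist_force: [0.1, 0.6, 4.0]
opening: 0.692
grasp_force: 64.9
time_s: 9.43
eef_pos: [0.535, 0.0659, 0.1083]
eef_rot: [0.001, 0.572, 0.82, 0.0]
wrist_force: [-0.6, 0.6, 9.1]
opening: 0.69
grasp_force: 65.3
time_s: 9.68
eef_pos: [0.5355, 0.0658, 0.1081]
eef_rot: [0.001, 0.572, 0.82, 0.001]
wrist_force: [-2.7, 0.7, 15.2]
opening: 0.693
grasp_force: 65.7
```

Contact came at the expected height (0.108), so it's seated. I'll relieve the press and open.

```bash
python3 -m pendant '[[0,0,-0.2,0],[0,0,-0.2,0],[0,0,-0.2,0]]';python3 -m pendant '[[0,0,0,0],[0,0,0,0],[0,0,0,0],[0,0,0,0],[0,0,0,0],[0,0,0,0]]' 1; python3 -m pendant '[[0,0,-0.5,0],[0,0,-1.2,0],[0,0,-2.5,0],[0,0,-4,0],[0,0,-6,0],[0,0,-8,0],[0,0,-10,0],[0,0,-10,0]]';  python3 -m pendant '[[-3,0,0,0],[-6,0,0,0],[-9,0,0,5],[-12,0,0,10],[-15,0,0,15],[-18,0,0,20],[-20,0,0,25],[-21,0,0,30],[-21,0,0,30],[-21,0,0,30]]' 0.5
python3 - <<'E'
from h import *
go([.467,-.146,.082],-10)
a=snap('side');b=snap('top')
s=cv2.resize(a[115:235,210:300],None,fx=4.5,fy=4.5,interpolation=2);t=cv2.resize(b[130:250,145:285],None,fx=2.7,fy=4.5/1.0,interpolation=2)
t=cv2.resize(b[130:230,145:285],None,fx=2.7,fy=2.7,interpolation=2)
h=max(t.shape[0],s.shape[0]);t,s=[cv2.copyMakeBorder(x,0,h-x.shape[0],0,0,0) for x in(t,s)]
cv2.imwrite('pics/crop6.png',np.hstack([s,t])[:,:,::-1])
E
```

```text
time_s: 9.93
eef_pos: [0.5345, 0.066, 0.1084]
eef_rot: [0.0, 0.572, 0.82, 0.0]
wrist_force: [1.0, 0.1, 5.2]
opening: 0.691
grasp_force: 65.1
time_s: 10.43
eef_pos: [0.5338, 0.066, 0.1077]
eef_rot: [-0.0, 0.572, 0.82, -0.0]
wrist_force: [-0.1, 0.1, 0.5]
opening: 1.001
grasp_force: 0.0
time_s: 11.1
eef_pos: [0.5367, 0.0658, 0.2133]
eef_rot: [0.004, 0.572, 0.82, 0.002]
wrist_force: [0.9, -0.1, 1.0]
opening: 0.999
grasp_force: 0.0
time_s: 11.93
eef_pos: [0.6064, -0.1312, 0.2076]
eef_rot: [-0.0, 0.764, 0.645, -0.0]
wrist_force: [0.2, 0.8, 0.1]
opening: 0.498
grasp_force: 0.0
t 11.93 tcp [ 0.6064 -0.1312  0.2076] yang -9.7 op 0.498 F [0.2 0.8 0.1] shift [ -3.81 -13.48  12.57] roll 0.3 q [-0.4   0.32  1.53  0.    1.29 -0.24]
```

View pics/crop6.png

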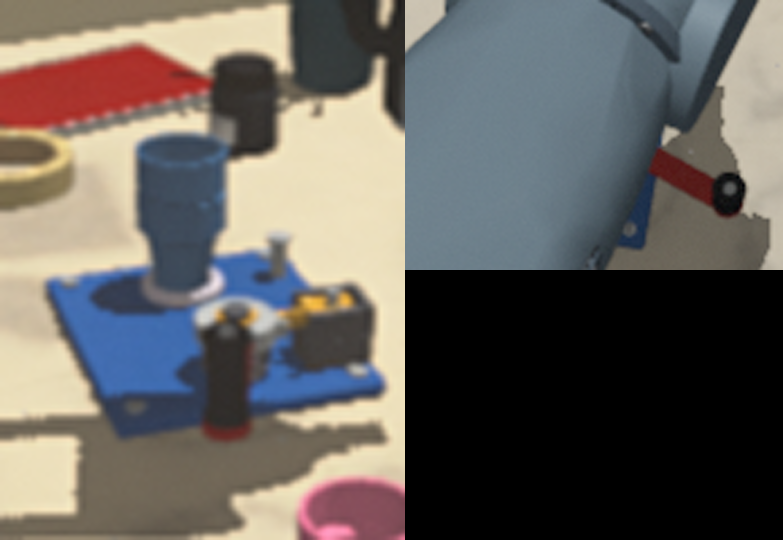

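Crop: the upper cup is nested straight, with one continuous collar at (182,190) in the side crop; the lower cup is in its ring and the fingers are clear. The roller is at (228,365). Now over the roller with the gap along its path.

```bash
python3 -m pendant '[[-1,-3,0,5],[-2,-6,2,10],[-3,-9,3,15],[-3.8,-12,4,18],[-3.8,-13.5,4,18],[-3.8,-13.5,4,18],[-3.8,-13.5,4,18],[-3.8,-13.5,4,18]]'; python3 - <<'E'
from h import *
go([.467,-.146,.080],-28)
pv=np.array([.5198,-.0509])
b=snap('top');
for th in(0,.2,.4,.55,.65):
    a=np.radians(-118.4)+th;print(th,(pv+.11*np.array([np.cos(a),np.sin(a)])+.010*np.array([-np.sin(a),np.cos(a)])).round(4),np.degrees(a)+90)
E
```

```text
time_s: 12.7
eef_pos: [0.4684, -0.1454, 0.1689]
eef_rot: [0.001, 0.856, 0.518, 0.001]
wrist_force: [0.5, -0.3, -0.9]
opening: 0.501
grasp_force: 0.0
t 12.7 tcp [ 0.4684 -0.1454  0.1689] yang -27.7 op 0.501 F [ 0.5 -0.3 -0.9] shift [-0.12 -0.12  8.89] roll 0.3 q [-0.54  0.09  1.9   0.    1.16 -0.06]
0 [ 0.4763 -0.1524] -28.40000000000002
0.2 [ 0.4973 -0.159 ] -16.940844097383547
0.4 [ 0.5192 -0.1614] -5.481688194767088
0.55 [ 0.5358 -0.1602] 3.1126787321952634
0.65 [ 0.5466 -0.1581] 8.842256683503493
```

```bash
python3 -m pendant '[[-0.1,-0.1,2,0],[-0.1,-0.1,4,0],[-0.1,-0.1,6,0],[-0.1,-0.1,7.5,0],[-0.1,-0.1,8.8,0],[-0.1,-0.1,8.8,0],[-0.1,-0.1,8.8,0]]'; python3 - <<'E'
from h import *
for p,y in [([.4763,-.1524,.08],-28.4),([.4973,-.159,.08],-17),([.5192,-.1614,.08],-5.5),([.5358,-.1602,.08],3),([.5466,-.1581,.08],9)]: go(p,y)
E
```

```text
time_s: 13.33
eef_pos: [0.4663, -0.1458, 0.0796]
eef_rot: [-0.001, 0.856, 0.517, -0.0]
wrist_force: [0.2, 0.1, 0.2]
opening: 0.501
grasp_force: 0.0
t 13.33 tcp [ 0.4663 -0.1458  0.0796] yang -27.7 op 0.501 F [0.2 0.1 0.2] shift [-0.12  1.2  -0.04] roll 0.7 q [-0.55  0.23  1.95  0.    0.97 -0.06]
t 13.33 tcp [ 0.4663 -0.1458  0.0796] yang -27.7 op 0.501 F [0.2 0.1 0.2] shift [ 0.27  3.36 -0.04] roll -10.7 q [-0.55  0.23  1.95  0.    0.97 -0.06]
t 13.33 tcp [ 0.4663 -0.1458  0.0796] yang -27.7 op 0.501 F [0.2 0.1 0.2] shift [ 1.08  5.41 -0.04] roll -22.2 q [-0.55  0.23  1.95  0.    0.97 -0.06]
t 13.33 tcp [ 0.4663 -0.1458  0.0796] yang -27.7 op 0.501 F [0.2 0.1 0.2] shift [ 1.95  6.83 -0.04] roll -30.7 q [-0.55  0.23  1.95  0.    0.97 -0.06]
t 13.33 tcp [ 0.4663 -0.1458  0.0796] yang -27.7 op 0.501 F [0.2 0.1 0.2] shift [ 2.64  7.69 -0.05] roll -36.7 q [-0.55  0.23  1.95  0.    0.97 -0.06]
```

```bash
python3 -m pendant '[[-0.1,0.6,0,0],[-0.1,1.2,0,0],[0,1.9,0,-3],[0.1,2.6,0,-7],[0.3,3.4,0,-11],[0.5,4,0,-15],[0.8,4.7,0,-19],[1.1,5.4,0,-22],[1.1,5.4,0,-22],[1.1,5.4,0,-22]]'; python3 - <<'E'
from h import *
for p,y in [([.5358,-.1602,.08],3),([.5466,-.1581,.08],9)]: go(p,y)
a=snap('side');b=snap('top')
s=a[130:250,200:330];t=b[130:250,145:285]
cv2.imwrite('pics/crop7.png',cv2.resize(np.hstack([s,t]),None,fx=2.9,fy=2.9,interpolation=2)[:,:,::-1])
E
```

```text
time_s: 14.17
eef_pos: [0.5187, -0.1621, 0.0807]
eef_rot: [-0.0, 0.741, 0.671, -0.001]
wrist_force: [-7.4, -1.6, 3.3]
opening: 0.499
grasp_force: 3.3
t 14.17 tcp [ 0.5187 -0.1621  0.0807] yang -5.7 op 0.499 F [-7.4 -1.6  3.3] shift [0.36 1.68 0.07] roll -8.7 q [-0.52  0.33  1.81 -0.    1.   -0.42]
t 14.17 tcp [ 0.5187 -0.1621  0.0807] yang -5.7 op 0.499 F [-7.4 -1.6  3.3] shift [0.68 2.74 0.07] roll -14.7 q [-0.52  0.33  1.81 -0.    1.   -0.42]
```

View pics/crop7.png

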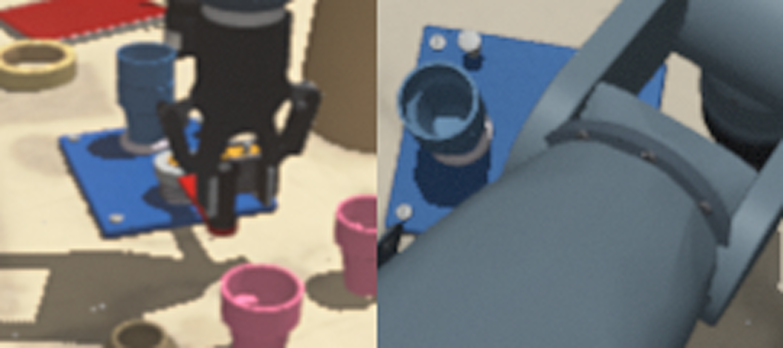

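Crop: the fingers straddle the roller at side crop (222,200), the red arm is being pushed and the nested cups stand undisturbed. The push is 7.4 N, as expected. On past the click.

```bash
python3 -m pendant '[[0.1,0.4,0,-2],[0.2,0.8,0,-4],[0.3,1.3,0,-6],[0.4,1.7,0,-9],[0.5,2.1,0,-11],[0.6,2.4,0,-13],[0.6,2.6,0,-14],[0.6,2.6,0,-14],[0.6,2.6,0,-14],[0.6,2.6,0,-14]]'; python3 - <<'E'
from h import *
go([.5466,-.1581,.08],9)
E
```

```text
time_s: 15.1
eef_pos: [0.5445, -0.159, 0.0805]
eef_rot: [-0.001, 0.654, 0.756, -0.001]
wrist_force: [-7.3, -2.8, 2.8]
opening: 0.498
grasp_force: 3.9
t 15.1 tcp [ 0.5445 -0.159   0.0805] yang 8.3 op 0.498 F [-7.3 -2.8  2.8] shift [0.06 0.22 0.05] roll -0.7 q [-0.49  0.38  1.74 -0.    1.02 -0.63]
```

Estimated angle is about 0.63. I'll creep on to locate the hard stop as a check, then settle short of it.

```bash
for i in 1; do python3 -m pendant '[[0.1,0.3,0,-1],[0.1,0.3,0,-1],[0.1,0.3,0,-1]]'; done; python3 -m pendant '[[0.1,0.3,0,-1],[0.1,0.3,0,-1],[0.1,0.3,0,-1]]' | grep -E 'pos|wrist'; python3 -m pendant '[[0.05,0.2,0,-1],[0.05,0.2,0,-1],[0.05,0.2,0,-1]]' | grep -E 'pos|wrist'
```

```text
time_s: 15.35
eef_pos: [0.5474, -0.1582, 0.0805]
eef_rot: [-0.0, 0.648, 0.762, -0.002]
wrist_force: [-8.1, -5.5, -0.1]
opening: 0.502
grasp_force: 4.2
eef_pos: [0.5502, -0.1571, 0.0805]
wrist_force: [-7.1, -7.0, -0.1]
eef_pos: [0.5521, -0.1565, 0.0805]
wrist_force: [-8.2, -8.1, 0.2]
```

```bash
python3 -m pendant '[[0,0.2,0,0],[0,0.2,0,0],[0,0.2,0,0]]' | grep -E 'pos|wrist|grasp'; python3 -m pendant '[[0,0.2,0,0],[0,0.2,0,0],[0,0.2,0,0]]' | grep -E 'pos|wrist|grasp'
```

```text
eef_pos: [0.5541, -0.1562, 0.0805]
wrist_force: [-7.4, -8.2, -0.9]
grasp_force: 4.4
eef_pos: [0.556, -0.1558, 0.0805]
wrist_force: [-7.4, -8.5, -0.1]
grasp_force: 4.4
```

```bash
python3 - <<'E'
from h import *
go([.5466,-.1581,.08],9)
a=snap('side');cv2.imwrite('pics/side8.png',a[:,:,::-1]);s=cv2.resize(a[150:230,225:325],None,fx=7.5,fy=7.5,interpolation=2)
pv=np.array([.5198,-.0509])
for th,c in((.5,(255,255,0)),(.6,(0,255,255)),(.7,(255,0,255))):
    an=np.radians(-118.4)+th;q=pv+.11*np.array([np.cos(an),np.sin(an)])
    for z in(.046,.098):
        p=proj('side',[*q,z]);print(th,z,p.round(1));cv2.circle(s,tuple(int(x) for x in (p-[225,150]+.5)*7.5),4,c,-1)
cv2.imwrite('pics/crop8.png',s[:,:,::-1])
E
```

```text
t 16.35 tcp [ 0.556  -0.1558  0.0805] yang 11.3 op 0.501 F [-7.4 -8.5 -0.1] shift [-0.04 -0.97  0.05] roll 2.3 q [-0.48  0.4   1.72 -0.    1.03 -0.67]
0.5 0.046 [281.2 206. ]
0.5 0.098 [281.9 187.3]
0.6 0.046 [285.  204.9]
0.6 0.098 [285.8 186.3]
0.7 0.046 [288.5 203.6]
0.7 0.098 [289.4 185.1]
```

View pics/crop8.png

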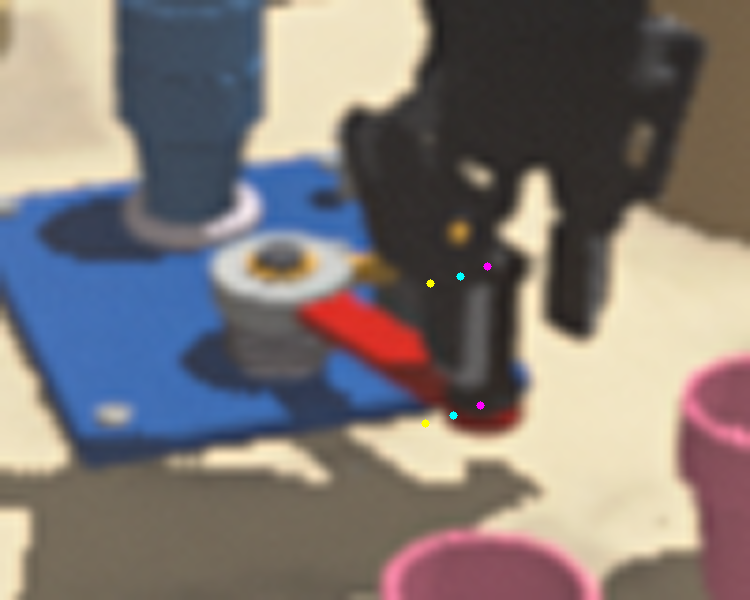

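Crop: the red arm end with the roller is at (484,415), on the 0.70 rad mark and well past 0.60. The rear finger bears on the roller's front side and the cups are undisturbed. I'll back off a little from the hard stop and relieve the sideways drag.

```bash
python3 -m pendant '[[-0.1,-0.2,0,1],[-0.2,-0.4,0,2],[-0.2,-0.4,0,2],[-0.2,-0.4,0,2],[-0.2,-0.4,0,2],[-0.2,-0.4,0,2]]'; python3 - <<'E'
from h import *
go([.5466,-.1581,.08],9)
a=snap('side');cv2.imwrite('pics/side9.png',a[:,:,::-1])
for n in('side8','side9'):
    h=cv2.cvtColor(cv2.imread(f'pics/{n}.png'),cv2.COLOR_BGR2HSV)[195:212,262:300]
    m=cv2.inRange(h,(0,150,40),(8,255,255))|cv2.inRange(h,(172,150,40),(180,255,255))
    r=np.argwhere(m[6:]>0);print(n,'red cols',r[:,1].min()+262,r[:,1].max()+262)
for th in(.55,.6,.65,.7):
    an=np.radians(-118.4)+th;print(th,proj('side',[.5198+.11*np.cos(an),-.0509+.11*np.sin(an),.04])[0].round(1))
E
```

```text
time_s: 16.9
eef_pos: [0.5521, -0.157, 0.0804]
eef_rot: [-0.001, 0.648, 0.762, -0.001]
wrist_force: [-7.2, -2.2, 1.6]
opening: 0.502
grasp_force: 4.1
t 16.9 tcp [ 0.5521 -0.157   0.0804] yang 9.2 op 0.502 F [-7.2 -2.2  1.6] shift [-0.02 -0.56  0.04] roll 0.2 q [-0.48  0.39  1.73 -0.    1.03 -0.64]
side8 red cols 280 293
side9 red cols 279 291
0.55 283.1
0.6 284.9
0.65 286.7
0.7 288.4
```

The arm is at about 0.66 rad, with a 7 N spring load on the finger and the drag gone. Handing in.

```bash
python3 -c "
from bench import workorder
print(workorder.hand_in())"
```

```text
the job is handed in; nothing more can be done
None
```

The job is handed in at about 17 s of robot time, verdict not shown: the loose blue cup is nested straight and released, and the fingers hold the tensioner at roughly 0.66 rad (camera estimate), past the click, against about 7 N of spring force.

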